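# Sweep the stoppers off the dissecting board

### The arm

A 7-joint arm with a two-finger parallel gripper is mounted at the origin on the work surface. World frame = base frame: x ahead of the robot, y to its left, z up, the work surface at z = 0. Lengths are in mm, angles in rad, forces in N, time in s.
With the tool pointing down it reaches from about 350 to 900 mm from the base axis. Payload 8.1 kg.
Tool frame: the origin (TCP) lies midway between the tips of the shut fingers; the grasp point (between the pads) lies 19 mm behind it; z points along the fingers, y is the line along which they close (so a half turn about z gives the same grasp; the last joint's range is limited). The gripper opens to 92 mm and grips with 3 to 60 N. Pads are 19 mm wide; open, the fingers measure 130 mm over their backs; the gripper's body (75 mm by 190 mm) begins 47 mm behind the grasp point.
Start: joints at [-0.103, 0.434, 0.025, 1.573, -0.012, 1.134, -0.075], TCP at [625.013, -0.027, 226.742] pointing down, gripper open.
Joint ranges: [-2.62, 2.62], [-0.44, 2.09], [-1.27, 1.32], [0.08, 2.57], [-1.32, 4.46], [0.12, 2], [-2.74, 2.74]. Speed limits (rad/s): [2.22, 2.22, 3.01, 3.01, 3.14, 3.14, 3.14].

### API

Orientations are given as a unit quaternion [x, y, z, w].
In Python, from workcell import observe, grab_frame, job_done gives the robot as it stands.
- The arm moves only by the shell command python3 -m handwheel 'ROWS'. ROWS is JSON, a list of rows, each a list of 7 numbers: the turn, a rotation vector about the world's x, y, z normalised to -1 to 1, where 1 is 4 degrees, then the shift along the world's x, y, z normalised to -1 to 1, where 1 is 0.04 m, then the finger opening in mm, from 0 to 91.8. In form: [[ax, ay, az, x, y, z, claw], ...]. A call has exactly 10 rows; each row shifts and turns the commanded pose from where the row before left it; what a row does not reach is not made up. A row lasts 1/12 s, in which the tool goes at most 41.7 mm and 7.16 degrees, less where a joint would pass 70% of its speed; a pose out of reach is approached as far as the arm can. A call with a number of a shift or a turn outside -1 to 1 is refused whole. A call with a gripper value outside its range is refused whole. The fingers move at their own pace and stop on an object; the grip force is fixed at half the most. Time passes only in rows, so rows that do not move let the fingers close, or fill a call up. It gives the time, the measured TCP pose, the force and the opening at its end, in the units of the state.
- observe(): the state, without advancing time (a new reading comes with each control period).
- grab_frame(name): name is "scene" or "side" or "wrist"; returns a dict with "frame" (384x512x3 uint8, red, green, blue), "intrinsics" (3x3 intrinsics, pixels), "R" (3x3) and "t" (3): a world point X has camera coordinates R X + t. Camera axes: x right, y down, z forward; pixel columns grow to the right and rows downward; lengths in mm; the calibration is good to about 2 mm. A picture is of the moment at which its call begins. There is no depth.
- job_done(): hands the job in, once; it reports no verdict.
The state is a dict: "t": time; "q": joint angles; "dq": joint speeds; "tau": joint torques, N m; "tcp_pos": TCP position; "tcp_rot": TCP orientation; "force": force on the tool from outside, world axes, zero at the start; "moment": the same for the moment, N m; "width": finger opening in mm.
Only numpy, scipy, OpenCV 4.12 (cv2) and the standard library are available. Lean on these libraries where they do the work, as an engineer would, in place of code of your own. Each camera call takes 0.05 s, during which the arm holds its last target. There are 200 camera calls.

### The job

Clear up after the practical: sweep the three rubber stoppers with the fingers across the dissecting board and over its edge into the open steel tray beside it. Only push them along, do not pinch them or pick them up, and leave the pot, weight and vial standing on the board, and everything else on the bench, where they are.

Things in the scene. Friction and masses are not known exactly. Their poses are not given: they have to be found in the camera images.
- board: White plastic dissecting board on feet, fixed to the bench: 260 mm (x) by 260 mm (y), flat top 50 mm above its origin; no lip. Origin: centre of its underside, on the bench. The tray lies along one of its two y edges, the case along the other; which is which changes.
- tray: Open, empty rectangular steel tray, fixed: 260 mm (x) by 150 mm (y) outside, walls 3 mm thick, rim 44 mm above its origin (6 mm below the board's top), inner floor 3 mm up. Origin: centre of its underside, on the bench; axes parallel to the board's. A long wall stands against the board, 1 mm from it.
- case: Closed grey instrument case, fixed, 260 mm (x) by 150 mm (y) by 44 mm high, against the opposite edge of the board. Origin: centre of its underside. Not to be used.
- bung_large: The largest of three loose dark rubber stoppers standing on the board, wide end down: solid truncated cone, 34 mm across below, 28 mm across above, 25 mm high. Origin: its centre, 12.5 mm above the board; z up. Two of the three stoppers stand in the strip at about x = -85 mm of the board, at least 75 mm apart centre to centre along the board's y, the third in the strip at about x = +85 mm; which size stands where changes.
- bung_medium: The middle of three loose dark rubber stoppers standing on the board, wide end down: solid truncated cone, 29 mm across below, 24 mm across above, 25 mm high. Origin: its centre, 12.5 mm above the board; z up. Two of the three stoppers stand in the strip at about x = -85 mm of the board, at least 75 mm apart centre to centre along the board's y, the third in the strip at about x = +85 mm; which size stands where changes.
- bung_small: The smallest of three loose dark rubber stoppers standing on the board, wide end down: solid truncated cone, 24 mm across below, 19 mm across above, 25 mm high. Origin: its centre, 12.5 mm above the board; z up. Two of the three stoppers stand in the strip at about x = -85 mm of the board, at least 75 mm apart centre to centre along the board's y, the third in the strip at about x = +85 mm; which size stands where changes.
- pot: Sample pot with white screw cap, 34 mm across, 40 mm high, standing on the board in its middle strip (within about 10 mm of the board's x = 0). Bystander, loose. Origin: centre of its underside.
- weight: Brass balance weight with a knob on top, 26 mm across, 35 mm high, standing on the board in its middle strip (within about 10 mm of the board's x = 0). Bystander, loose. Origin: centre of its underside.
- vial: Small amber vial with black cap, 22 mm across, 45 mm high, standing on the board in its middle strip (within about 10 mm of the board's x = 0). Bystander, loose. Origin: centre of its underside.
- beaker: Glass beaker on the bench to the left (+y), 70 mm across, 90 mm high. Bystander, loose. Origin: centre of its underside.
- flask: Green glass conical flask on the bench to the left, 80 mm across, 104 mm high. Bystander, loose. Origin: centre of its underside.
- dish: Flat covered clear dish on the bench to the right (-y), 94 mm across, 18 mm high. Bystander, loose. Origin: centre of its underside.
- forceps: Steel forceps lying on the bench to the right, 160 mm long, 6 mm high. Bystander, loose. Origin: centre of its underside.

How it is judged:
By the outcome, as a careful person would: the job done as asked, in the order asked, and still so for the second after the job is handed in, with the robot touching nothing.
It also fails if it takes over 54 s, if anything falls off the work surface, if the arm or the gripper's body presses on something with over 40 N, if the wrist force passes 120 N, or if a joint passes its speed limit or range.

## Working session

There is one attempt and no reset: what is moved stays moved. The work goes in short steps, Python scripts to look and compute and a shell command to move; the robot and the scene stay as the last step left them, time stands still between calls to the robot, and variables do not carry over. Pictures are saved under pics/ and viewed, on a budget of 10 in all, crops included, one or two more only if the job needs it, and the job is handed in when it is done.

```bash
mkdir -p pics; cat > h.py <<'E'
import numpy as np, cv2
from workcell import observe, grab_frame, job_done
def grab(n,f=None):
    d=grab_frame(n)
    if f: cv2.imwrite(f'pics/{f}.png',cv2.cvtColor(d['frame'],cv2.COLOR_RGB2BGR))
    return d
def ray(d,u,v,z):
    K,R,t=[np.array(d[k],float) for k in('intrinsics','R','t')]
    c=-R.T@t; r=R.T@np.linalg.solve(K,[u,v,1]); return c+r*(z-c[2])/r[2]
def proj(d,X):
    K,R,t=[np.array(d[k],float) for k in('intrinsics','R','t')]
    p=K@(R@np.array(X,float)+t); return p[:2]/p[2]
E
python3 - <<'E'
from h import *
import pickle
D={n:grab(n,n+'0') for n in('scene','side','wrist')}
pickle.dump(D,open('d0.pkl','wb'))
for n,d in D.items(): print(n,-np.array(d['R']).T@d['t'], np.array(d['R'])[2])
cv2.imwrite('pics/ss.png',np.hstack([cv2.resize(cv2.imread(f'pics/{n}0.png'),(400,300)) for n in('side','wrist')]))
E
```

```text
scene [ 881.15659703 -542.95575846  893.8930516 ] [-0.2988049   0.53481564 -0.79037198]
side [ 179.90434282  914.01876985 1218.9922761 ] [ 0.25562494 -0.60539113 -0.75376221]
wrist [624.1295007   77.9389161  383.49157671] [-3.19081889e-06 -2.87102464e-01 -9.57899877e-01]
```

View pics/scene0.png

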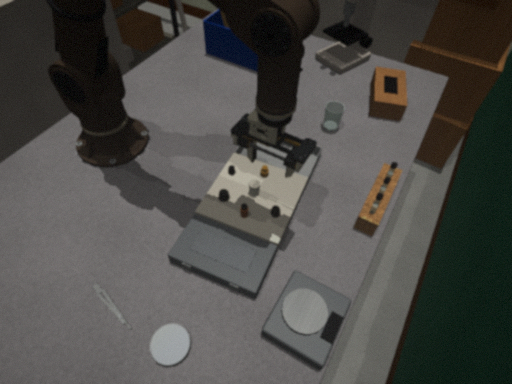

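View pics/ss.png

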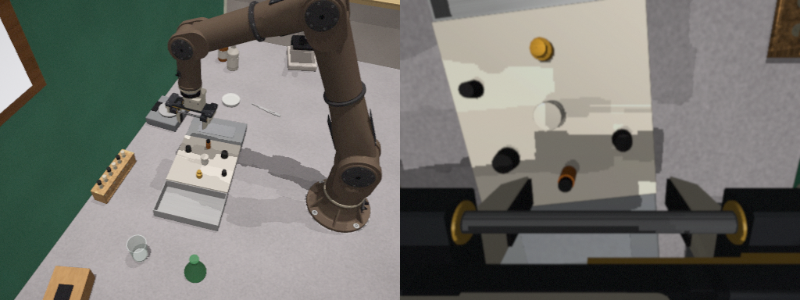

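The scene view shows the closed case on the −y side (about 220,250) and the side view shows the open tray on the +y side (about 192,205). In the wrist view (right half of the picture, image right = +x, up = +y) two stoppers are on the −x side at about (470,90) and (505,160). One is on the +x side at (622,140), with the weight, pot and vial in the middle.

```bash
python3 - <<'E'
from h import *
import pickle
D=pickle.load(open('d0.pkl','rb'))
o=observe(); print(o['tcp_rot'],o['width'],o['t'])
def blobs(d,th,zmin,zmax,roi):
    g=d['frame'].max(2); m=(g<th).astype(np.uint8)
    n,l,s,c=cv2.connectedComponentsWithStats(m)
    for i in range(1,n):
        x,y,w,h,a=s[i]
        if a>zmin and a<zmax and roi[0]<c[i][0]<roi[1] and roi[2]<c[i][1]<roi[3]:
            print(s[i],c[i].round(1),'base-pt@50',ray(d,x+w/2,y+h/2,62)[:2].round(1))
for n,th,r,lo,hi in(('wrist',55,(0,512,0,260),150,3000),('scene',45,(205,300,150,230),20,300),('side',45,(180,320,160,260),10,300)):
    print(n);blobs(D[n],th,lo,hi,r)
d=D['wrist']
f=d['frame']; cv2.imwrite('pics/wz.png',cv2.cvtColor(cv2.resize(f[:270],(800,422)),cv2.COLOR_RGB2BGR))
s=D['scene']['frame'][140:240,190:330]; t=D['side']['frame'][140:290,190:330]
cv2.imwrite('pics/sz.png',cv2.cvtColor(np.hstack([cv2.resize(s,(420,300)),cv2.resize(t,(380,407))[:300]]),cv2.COLOR_RGB2BGR))
E
```

```text
[ 7.07141831e-01  7.07071493e-01 -4.35253077e-04 -3.81232602e-04] 92.57492541550057 0.15
wrist
[ 40   0  24  22 382] [51.5 10. ] base-pt@50 [442.9 149.4]
[ 76 103  31  22 515] [ 91.3 114.1] base-pt@50 [465.2  59.6]
[271 166  26  28 556] [284.2 179.5] base-pt@50 [654.7  -6.8]
[119 189  34  33 825] [135.3 205.3] base-pt@50 [498.7 -34.8]
[203 227  18  18 262] [211.4 235.7] base-pt@50 [577.9 -70. ]
scene
[229 167   5   7  26] [231.1 170.2] base-pt@50 [466.6  55.4]
[219 190  10  11  78] [223.3 195.6] base-pt@50 [500.4 -38.2]
[242 204   5   6  27] [244.  206.8] base-pt@50 [573.6 -42.3]
[271 207   8  10  66] [274.8 211.8] base-pt@50 [657.1 -12.2]
side
[264 178   5   5  16] [266.1 180.2] base-pt@50 [593.7 -81.4]
[238 186   7   9  51] [240.6 190.3] base-pt@50 [655.6  -6.9]
[283 196   8   7  42] [286.7 199.4] base-pt@50 [497.3 -26. ]
[284 220   6   6  26] [286.5 222.4] base-pt@50 [462.8  67. ]
```

View pics/wz.png

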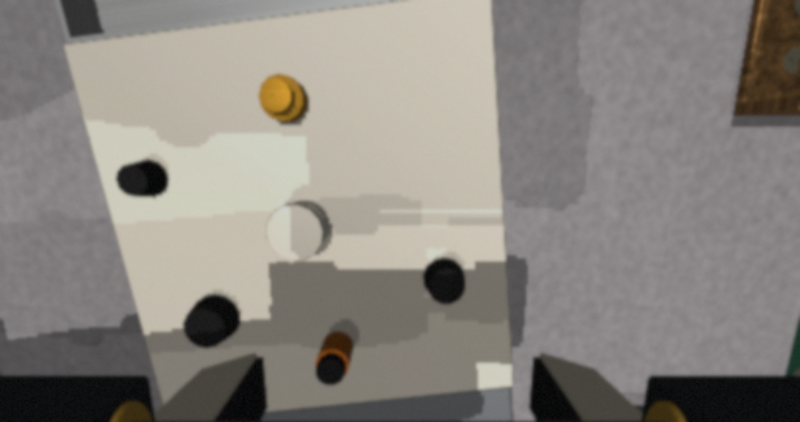

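The picture shows the board's left edge running from (66,44) to (160,400) and its right edge from (491,0) to (512,400). The tray edge runs from (66,44) to (400,2) and the case edge from (265,411) to (512,387). The small stopper is at (142,178), the large at (212,320) and the medium at (445,280).

```bash
python3 - <<'E'
from h import *
import pickle
from scipy.optimize import least_squares
D=pickle.load(open('d0.pkl','rb')); w=D['wrist']; k=1.5625
L={'left':[(66,44),(160,400)],'right':[(491,2),(512,385)],'tray':[(66,44),(395,2)],'case':[(265,411),(511,387)]}
P={n:[ray(w,u/k,v/k,50)[:2] for u,v in l] for n,l in L.items()}
for n,(a,b) in P.items():
    e=b-a; print(n,a.round(1),b.round(1),'angle',np.degrees(np.arctan2(e[1],e[0])).round(2))
cr=lambda a,b:a[0]*b[1]-a[1]*b[0]
def X(m,n):
    a,b=P[m];c,d=P[n]; e=b-a;f=d-c; return a+e*cr(c-a,f)/cr(e,f)
C=np.array([X(i,j) for i in('left','right') for j in('tray','case')]); print('corners',C.round(1),'ctr',C.mean(0).round(1))
obs={'small':[(91.5,114),(231.5,170.5),(287,223)],'large':[(136,205.5),(224,195.5),(287,199.5)],'medium':[(284,180),(275,212),(241.5,190.5)]}
for n,o in obs.items():
    f=lambda x:np.concatenate([(proj(D[c],x)-p)*s for (c,s),p in zip((('wrist',1),('scene',1.5),('side',1.5)),o)])
    r=least_squares(f,[550,0,60]); print(n,r.x.round(1),'res',r.fun.round(1))
E
```

```text
left [424.4 137.6] [ 448.7 -100.8] angle -84.17
right [679.1 160.1] [707.9 -88.4] angle -83.4
tray [424.4 137.6] [622.6 160.1] angle 6.48
case [ 525.6 -109.8] [707.3 -90.1] angle 6.21
corners [[ 424.4  137.6]
 [ 450.5 -118. ]
 [ 678.4  166.4]
 [ 708.1  -90. ]] ctr [565.3  24. ]
small [462.8  59.8  56. ] res [ 0.5 -0.5 -0.3 -0.1  1.1 -0.8]
large [497.4 -35.5  57. ] res [ 0.6 -1.  -0.4 -0.   1.4 -1.6]
medium [655.5  -8.4  57.6] res [ 0.4  0.4  0.1 -0.4  0.4  0.8]
```

```bash
python3 -m handwheel '[[0,0,0.16,-0.396,0.053,-0.24,12],[0,0,0.16,-0.396,0.053,-0.24,12],[0,0,0.16,-0.396,0.053,-0.24,12],[0,0,0.16,-0.396,0.053,-0.24,12],[0,0,0.16,-0.396,0.053,-0.24,12],[0,0,0.16,-0.396,0.053,-0.24,12],[0,0,0.16,-0.396,0.053,-0.24,12],[0,0,0.16,-0.396,0.053,-0.24,12],[0,0,0.16,-0.396,0.053,-0.24,12],[0,0,0.16,-0.396,0.053,-0.24,12]]'
python3 - <<'E'
from h import *
import pickle
print(observe()['tcp_pos'])
d=grab('wrist','w1');pickle.dump(d,open('d1.pkl','wb'))
m=(d['frame'].max(2)<50).astype(np.uint8)
n,l,s,c=cv2.connectedComponentsWithStats(m)
for i in range(1,n):
    if s[i][4]>200: print(s[i],c[i].round(1),ray(d,*c[i],60).round(1))
for q in((462.8,59.8,62),(497.4,-35.5,62)): print(proj(d,q))
E
```

```text
t: 0.98
tcp_pos: [465.6, 21.2, 130.2]
tcp_rot: [0.666, 0.746, -0.0, -0.0]
force: [0.1, 0.3, 0.0]
width: 29.7
[465.64409382  21.22578881 130.2352403 ]
[244 137  28  31 694] [257.9 151.7] [463.5  60.   60. ]
[ 195  230  120   52 1291] [258.1 260. ] [473.6 -25.6  60. ]
[    0   241   512   143 41469] [254.5 321.4] [477.2 -83.4  60. ]
[ 455  242   57   57 1263] [487.  263.7] [654.8  -8.5  60. ]
[256.94729337 152.45962979]
[286.38923366 275.26109707]
```

View pics/w1.png

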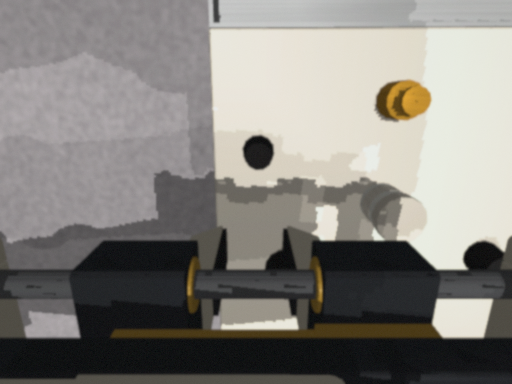

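The wrist picture shows the small stopper at (258,152), straight ahead of the fingers, with the board's edges square to the image, so the yaw is right. The weight at (405,100) is clear of the path. I'll lower now.

```bash
python3 -m handwheel '[[0,0,0,0.05,0,-0.1,12],[0,0,0,0,0,-0.25,12],[0,0,0,0,0,-0.25,12],[0,0,0,0,0,-0.25,12],[0,0,0,0,0,-0.25,12],[0,0,0,0,0,-0.25,12],[0,0,0,0,0,-0.25,12],[0,0,0,0,0,-0.15,12],[0,0,0,0,0,-0.08,12],[0,0,0,0,0,0,12]]'
python3 -m handwheel '[[0,0,0,-0.022,0.2,0,12],[0,0,0,-0.022,0.2,0,12],[0,0,0,-0.022,0.2,0,12],[0,0,0,-0.022,0.2,0,12],[0,0,0,-0.022,0.2,0,12],[0,0,0,-0.022,0.2,0,12],[0,0,0,-0.022,0.2,0,12],[0,0,0,-0.022,0.2,0,12],[0,0,0,-0.022,0.2,0,12],[0,0,0,-0.022,0.2,0,12]]'
python3 - <<'E'
from h import *
grab('wrist','w2')
E
```

```text
t: 1.87
tcp_pos: [469.0, 21.1, 57.1]
tcp_rot: [0.667, 0.745, -0.0, -0.0]
force: [-0.3, -0.0, 0.3]
width: 12.1
t: 2.7
tcp_pos: [459.7, 102.0, 57.6]
tcp_rot: [0.667, 0.745, 0.0, 0.0]
force: [0.4, -0.9, 0.7]
width: 12.0
```

View pics/w2.png

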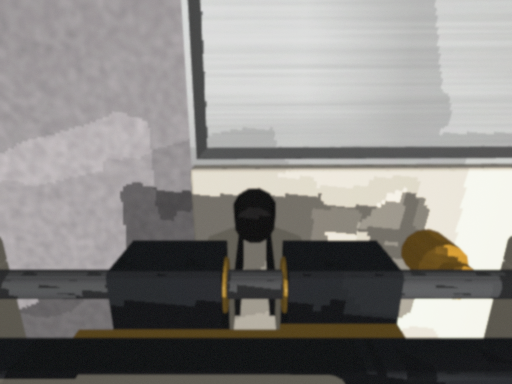

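The picture shows the small stopper at (255,215), upright and centred on the fingers, just short of the tray edge at row 165. I'll push on over the edge.

```bash
python3 -m handwheel '[[0,0,0,-0.022,0.2,0,12],[0,0,0,-0.022,0.2,0,12],[0,0,0,-0.022,0.2,0,12],[0,0,0,-0.022,0.2,0,12],[0,0,0,-0.022,0.2,0,12],[0,0,0,-0.022,0.2,0,12],[0,0,0,-0.022,0.2,0,12],[0,0,0,-0.022,0.2,0,12],[0,0,0,0,0,0,12],[0,0,0,0,0,0,12]]'
python3 -m handwheel '[[0,0,0,0,0,0.4,12],[0,0,0,0,0,0.4,12],[0,0,0,0,0,0.4,12],[0,0,0,0,0,0.4,12],[0,0,0,0,0,0.3,12],[0,0,0,0.2,-0.8,0,12],[0,0,0,0.2,-0.8,0,12],[0,0,0,0.2,-0.8,0,12],[0,0,0,0,0,0,12],[0,0,0,0,0,0,12]]'
python3 - <<'E'
from h import *
grab('wrist','w3')
E
```

```text
t: 3.58
tcp_pos: [452.7, 165.7, 57.5]
tcp_rot: [0.666, 0.746, 0.0, 0.0]
force: [-1.0, -0.5, -1.0]
width: 12.4
t: 4.42
tcp_pos: [477.0, 66.5, 133.5]
tcp_rot: [0.668, 0.744, -0.0, 0.0]
force: [-0.1, 1.5, 0.4]
width: 12.2
```

View pics/w3.png

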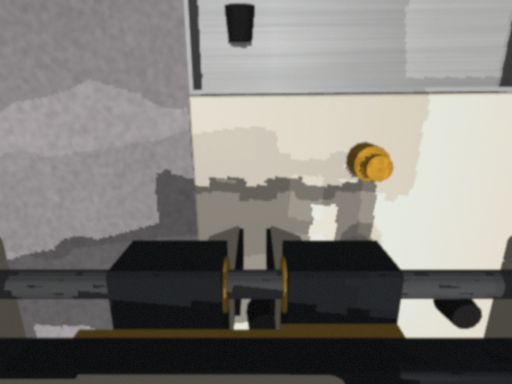

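The small stopper lies in the tray at (240,22) and the weight has not moved. Next is the large stopper.

```bash
python3 -m handwheel '[[0,0,0,0.062,-0.352,0,12],[0,0,0,0.062,-0.352,0,12],[0,0,0,0.062,-0.352,0,12],[0,0,0,0.062,-0.352,0,12],[0,0,0,0.062,-0.352,0,12],[0,0,0,0.062,-0.352,0,12],[0,0,0,0.062,-0.352,0,12],[0,0,0,0.062,-0.352,0,12],[0,0,0,0.062,-0.352,0,12],[0,0,0,0.062,-0.352,0,12]]'
python3 - <<'E'
from h import *
d=grab('wrist','w4'); g=d['frame']
m=(g.max(2)<50).astype(np.uint8); n,l,s,c=cv2.connectedComponentsWithStats(m)
for i in range(1,n):
    if s[i][4]>200: print(s[i],c[i].round(1),ray(d,*c[i],62).round(1))
E
```

```text
t: 5.3
tcp_pos: [501.7, -70.6, 133.5]
tcp_rot: [0.666, 0.746, 0.0, -0.0]
force: [0.6, 0.2, -0.1]
width: 12.0
[ 451  122   56   38 1628] [478.5 141. ] [654.5  -6.5  62. ]
[ 234  133   41   44 1418] [253.8 154.3] [496.7 -34.1  62. ]
[361 196  30  28 633] [375.2 209.5] [592.9 -65.7  62. ]
[229 230  52  46 645] [254.6 257.3] [ 506.8 -116.    62. ]
[  30  241  199   88 9936] [166.4 285.5] [ 438.2 -149.6   62. ]
[ 281  241  231   83 9531] [347.6 283.1] [ 584.6 -130.6   62. ]
[228 278  54  37 630] [251.5 296.7] [ 508.3 -152.3   62. ]
[    0   338   512    46 20422] [265.5 357.9] [ 527.5 -212.9   62. ]
```

View pics/w4.png

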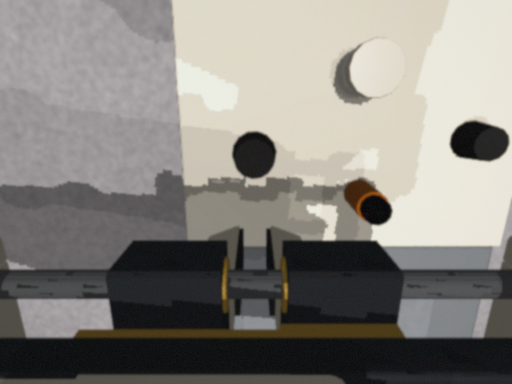

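The large stopper is at (254,154), dead ahead. The vial at (370,205), the pot at (377,68) and the medium stopper at (478,141) are all clear of the path.

```bash
python3 -m handwheel '[[0,0,0,0,-0.1,-0.1,12],[0,0,0,0,0,-0.25,12],[0,0,0,0,0,-0.25,12],[0,0,0,0,0,-0.25,12],[0,0,0,0,0,-0.25,12],[0,0,0,0,0,-0.25,12],[0,0,0,0,0,-0.25,12],[0,0,0,0,0,-0.2,12],[0,0,0,0,0,-0.1,12],[0,0,0,0,0,0,12]]'
python3 -m handwheel '[[0,0,0,-0.015,0.2,0,12],[0,0,0,-0.015,0.2,0,12],[0,0,0,-0.015,0.2,0,12],[0,0,0,-0.015,0.2,0,12],[0,0,0,-0.015,0.2,0,12],[0,0,0,-0.015,0.2,0,12],[0,0,0,-0.015,0.2,0,12],[0,0,0,-0.015,0.2,0,12],[0,0,0,-0.015,0.2,0,12],[0,0,0,-0.015,0.2,0,12]]'
python3 -m handwheel '[[0,0,0,-0.015,0.2,0,12],[0,0,0,-0.015,0.2,0,12],[0,0,0,-0.015,0.2,0,12],[0,0,0,-0.015,0.2,0,12],[0,0,0,-0.015,0.2,0,12],[0,0,0,-0.015,0.2,0,12],[0,0,0,-0.015,0.2,0,12],[0,0,0,-0.015,0.2,0,12],[0,0,0,-0.015,0.2,0,12],[0,0,0,-0.015,0.2,0,12]]'
python3 - <<'E'
from h import *
grab('wrist','w5')
E
```

```text
t: 6.18
tcp_pos: [501.0, -75.6, 56.5]
tcp_rot: [0.667, 0.745, -0.001, -0.001]
force: [-0.3, -1.1, 0.5]
width: 12.4
t: 7.02
tcp_pos: [495.5, 5.2, 57.6]
tcp_rot: [0.667, 0.745, 0.0, 0.0]
force: [0.0, -0.6, -0.2]
width: 12.0
t: 7.85
tcp_pos: [489.5, 85.2, 57.5]
tcp_rot: [0.667, 0.745, -0.0, -0.0]
force: [-0.0, -1.3, 0.2]
width: 12.1
```

View pics/w5.png

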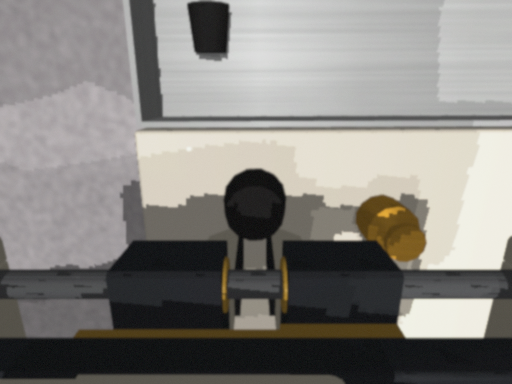

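The large stopper is cradled at (255,205), the small one is in the tray at (210,28), and the weight at (390,228) has not been touched. I'll continue over the edge, then lift.

```bash
python3 -m handwheel '[[0,0,0,-0.015,0.2,0,12],[0,0,0,-0.015,0.2,0,12],[0,0,0,-0.015,0.2,0,12],[0,0,0,-0.015,0.2,0,12],[0,0,0,-0.015,0.2,0,12],[0,0,0,-0.015,0.2,0,12],[0,0,0,-0.015,0.2,0,12],[0,0,0,-0.015,0.2,0,12],[0,0,0,-0.015,0.2,0,12],[0,0,0,-0.015,0.2,0,12]]'
python3 -m handwheel '[[0,0,0,0,0.1,0,12],[0,0,0,0,0,0,12],[0,0,0,0,0,0.4,12],[0,0,0,0,0,0.4,12],[0,0,0,0,0,0.4,12],[0,0,0,0,0,0.4,12],[0,0,0,0,0,0.3,12],[0,0,0,0.8,-0.8,0,12],[0,0,0,0.8,-0.8,0,12],[0,0,0,0.8,-0.8,0,12]]'
python3 - <<'E'
from h import *
d=grab('wrist','w6');
print(proj(d,(655,-8,62)))
E
```

```text
t: 8.73
tcp_pos: [483.5, 165.2, 57.5]
tcp_rot: [0.667, 0.745, 0.0, -0.0]
force: [1.0, 0.4, 0.7]
width: 11.7
t: 9.57
tcp_pos: [573.0, 78.9, 134.2]
tcp_rot: [0.666, 0.746, 0.0, 0.0]
force: [0.7, 0.2, 0.2]
width: 12.0
[339.92672483 310.18541443]
```

View pics/w6.png

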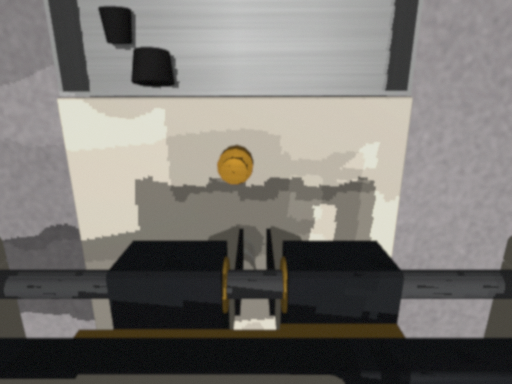

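The large stopper is in the tray at (153,66), beside the small one at (115,25). Now the medium one.

```bash
python3 -m handwheel '[[0,0,0,0.22,-0.32,0,12],[0,0,0,0.22,-0.32,0,12],[0,0,0,0.22,-0.32,0,12],[0,0,0,0.22,-0.32,0,12],[0,0,0,0.22,-0.32,0,12],[0,0,0,0.22,-0.32,0,12],[0,0,0,0.22,-0.32,0,12],[0,0,0,0.22,-0.32,0,12],[0,0,0,0.22,-0.36,0,12],[0,0,0,0,0,0,12]]'
python3 - <<'E'
from h import *
d=grab('wrist','w7'); g=d['frame']; print(observe()['tcp_pos'].round(1) if hasattr(observe()['tcp_pos'],'round') else observe()['tcp_pos'])
m=(g.max(2)<50).astype(np.uint8); n,l,s,c=cv2.connectedComponentsWithStats(m)
for i in range(1,n):
    if 200<s[i][4]<3000: print(s[i],c[i].round(1),ray(d,*c[i],62).round(1))
E
```

```text
t: 10.45
tcp_pos: [652.8, -41.7, 133.5]
tcp_rot: [0.668, 0.744, -0.001, 0.001]
force: [-0.7, -0.5, 0.4]
width: 12.2
[652.  -39.7 133.4]
[ 246  138   34   38 1040] [262.8 156.2] [654.8  -6.   62. ]
[229 230  53  52 674] [256.6 258.5] [659.4 -88.3  62. ]
[462 270  50  29 363] [497.9 280.8] [857.1 -87.5  62. ]
[228 286  54  29 672] [252.4 296.5] [ 659.8 -123.5   62. ]
```

The medium stopper measures (654.8, −6), ahead and clear of everything else. I'll shift 6 mm in +x and 3 mm back, lower and sweep.

```bash
python3 -m handwheel '[[0,0,0,0.15,-0.08,-0.1,12],[0,0,0,0,0,-0.25,12],[0,0,0,0,0,-0.25,12],[0,0,0,0,0,-0.25,12],[0,0,0,0,0,-0.25,12],[0,0,0,0,0,-0.25,12],[0,0,0,0,0,-0.25,12],[0,0,0,0,0,-0.2,12],[0,0,0,0,0,-0.1,12],[0,0,0,0,0,0,12]]'
python3 -m handwheel '[[0,0,0,-0.022,0.2,0,12],[0,0,0,-0.022,0.2,0,12],[0,0,0,-0.022,0.2,0,12],[0,0,0,-0.022,0.2,0,12],[0,0,0,-0.022,0.2,0,12],[0,0,0,-0.022,0.2,0,12],[0,0,0,-0.022,0.2,0,12],[0,0,0,-0.022,0.2,0,12],[0,0,0,-0.022,0.2,0,12],[0,0,0,-0.022,0.2,0,12]]'
python3 -m handwheel '[[0,0,0,-0.022,0.2,0,12],[0,0,0,-0.022,0.2,0,12],[0,0,0,-0.022,0.2,0,12],[0,0,0,-0.022,0.2,0,12],[0,0,0,-0.022,0.2,0,12],[0,0,0,-0.022,0.2,0,12],[0,0,0,-0.022,0.2,0,12],[0,0,0,-0.022,0.2,0,12],[0,0,0,-0.022,0.2,0,12],[0,0,0,-0.022,0.2,0,12]]'
python3 - <<'E'
from h import *
grab('wrist','w8')
E
```

```text
t: 11.33
tcp_pos: [656.4, -40.0, 56.2]
tcp_rot: [0.667, 0.745, -0.001, -0.001]
force: [0.2, -0.3, -0.5]
width: 12.3
t: 12.17
tcp_pos: [648.3, 40.7, 57.6]
tcp_rot: [0.667, 0.745, 0.0, 0.0]
force: [-0.2, 0.5, 1.2]
width: 12.1
t: 13.0
tcp_pos: [639.4, 120.8, 57.5]
tcp_rot: [0.667, 0.745, 0.0, 0.0]
force: [-0.0, -0.3, 0.3]
width: 11.8
```

View pics/w8.png

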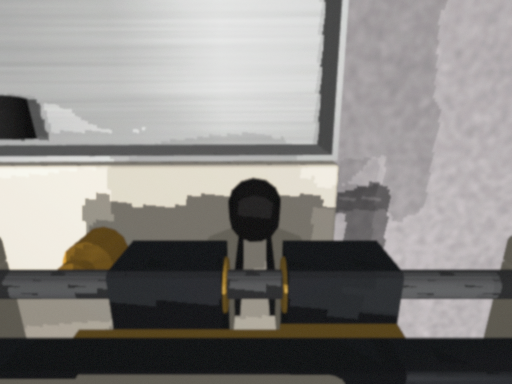

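The medium stopper is cradled at (255,208), inside the tray's right wall at column 330. I'll finish the push, lift, and retreat up and back.

```bash
python3 -m handwheel '[[0,0,0,-0.022,0.2,0,12],[0,0,0,-0.022,0.2,0,12],[0,0,0,-0.022,0.2,0,12],[0,0,0,-0.022,0.2,0,12],[0,0,0,-0.022,0.2,0,12],[0,0,0,-0.022,0.2,0,12],[0,0,0,-0.022,0.2,0,12],[0,0,0,-0.022,0.2,0,12],[0,0,0,-0.01,0.1,0,12],[0,0,0,0,0,0,12]]'
python3 -m handwheel '[[0,0,0,0,0,0.4,12],[0,0,0,0,0,0.5,12],[0,0,0,0,0,0.5,12],[0,0,0,0,0,0.5,12],[0,0,0,0,0,0.5,12],[0,0,0,-0.4,-0.6,0.5,12],[0,0,0,-0.4,-0.6,0.5,12],[0,0,0,-0.4,-0.6,0.5,12],[0,0,0,-0.4,-0.6,0.5,12],[0,0,0,-0.2,-0.4,0.3,12]]'
python3 -m handwheel '[[0,0,0,0,0,0,12],[0,0,0,0,0,0,12],[0,0,0,0,0,0,12],[0,0,0,0,0,0,12],[0,0,0,0,0,0,12],[0,0,0,0,0,0,12],[0,0,0,0,0,0,12],[0,0,0,0,0,0,12],[0,0,0,0,0,0,12],[0,0,0,0,0,0,12]]'
python3 - <<'E'
from h import *
import pickle
D0=pickle.load(open('d0.pkl','rb'))
w=grab('wrist','w9');s=grab('side','s9');c=grab('scene','c9')
a=s['frame'][130:300,140:340]; b=D0['side']['frame'][130:300,140:340]
bgr=lambda f:cv2.cvtColor(f,cv2.COLOR_RGB2BGR)
top=np.hstack([cv2.resize(bgr(w['frame']),(400,300)),cv2.resize(bgr(c['frame']),(400,300))])
bot=np.hstack([cv2.resize(bgr(a),(400,300)),cv2.resize(bgr(b),(400,300))])
cv2.imwrite('pics/fin.png',np.vstack([top,bot]))
E
```

```text
t: 13.88
tcp_pos: [631.8, 189.8, 57.5]
tcp_rot: [0.666, 0.746, 0.0, -0.0]
force: [0.1, -0.5, 0.4]
width: 11.9
t: 14.72
tcp_pos: [559.1, 72.7, 247.8]
tcp_rot: [0.668, 0.744, 0.0, 0.001]
force: [1.6, -0.8, 0.2]
width: 12.1
t: 15.55
tcp_pos: [560.1, 76.1, 245.5]
tcp_rot: [0.667, 0.745, -0.0, -0.0]
force: [0.5, -0.0, -0.2]
width: 11.8
```

View pics/fin.png

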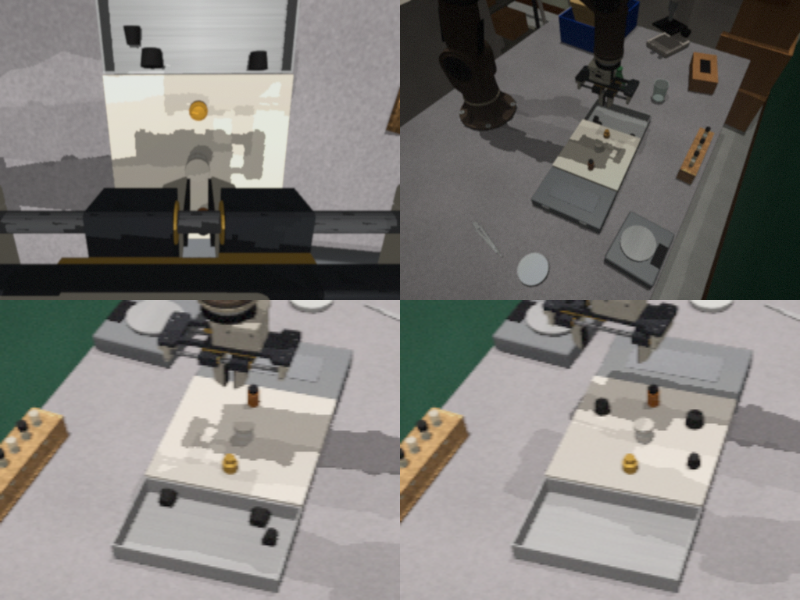

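All three stoppers are in the tray: in the side crop they are at (168,497), (260,517) and (270,537). The vial, pot and weight are standing at the same pixels as in the start image, and the gripper is well clear.

```bash
python3 -c "
from h import *
print(job_done())"
```

```text
the job is handed in; nothing more can be done
None
```

All three rubber stoppers are in the steel tray, and I handed the job in with about 16 s of the 54 s used. I swept them one at a time with the nearly closed fingers (12 mm apart), in the order small, large, medium. Each went along the board and over its +y edge, without being pinched or lifted.

- **Last checks:** the wrist and side pictures before hand-in show all three stoppers inside the tray walls. By eye, the pot, weight and vial stand where they did at the start, and the dish and forceps look unmoved. I did not check the beaker and flask specifically, but the arm never came near them.
- **Forces:** the readings at the end of each move stayed below about 2 N. Peaks within a move are not reported.
- **Disagreement:** triangulating the stoppers from three views put their centres at 56–58 mm height, against 62.5 mm from the text. It made no difference to the sweeps, because the wrist view at each stopper agreed with its position to about 2–3 mm.

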